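# Open the wide push-to-open supply box

## Robot

A 6-joint arm with a two-finger parallel gripper is mounted at the origin on a cart in front of the work surface, level with it; the furniture and walls round the work are solid. World frame = base frame: x ahead of the robot, y to its left, z up, the work surface at z = 0. Lengths are in m, angles in rad, forces in N, time in s.
With the tool pointing down it reaches from about 0.35 to 0.8 m from the base axis. Payload 7.3 kg.
Tool frame: the origin (TCP) lies at the very end of the fingers, on their centre line; the grasp point (between the pads) lies 19 mm behind it (arm.grip_point_offset is the distance from the TCP to the grasp point, in m); x points along the fingers, y is the direction in which the jaws open and shut, and the axes are right-handed (so a half turn about x gives the same grasp; the last joint's range is limited). The gripper opens to 85 mm and grips with 20 to 120 N. Pads are 22 mm wide; open, the fingers measure 114 mm over their backs; the gripper's body (76 mm by 85 mm) begins 54 mm behind the grasp point. The pads swing forward as they close: fully open they stand 13 mm farther back than shut.
Start: joints at [-1.288, 0.342, 1.524, -0, 1.275, -0.146], TCP at [0.218, -0.477, 0.231] pointing down, gripper open.
Joint ranges: [-2.53, 2.53], [-0.77, 2.02], [0.04, 2.7], [-1, 4.14], [0.28, 2.66], [-3.11, 3.11]. Speed limits (rad/s): [2.57, 2.57, 3.14, 3.14, 3.14, 3.14].

## Interface

Orientations are given as a unit quaternion [x, y, z, w].
In Python, from cell import arm gives the robot as it stands. The module is installed in compiled form; this text tells all that it offers.
- The arm moves only by the tool apply_moves, never from a script. Its argument "motion" is one flat list of numbers, 6 for each row, row after row: the shift along the tool's x, y, z in mm, then the turn, a rotation vector about the tool's x, y, z in degrees. In form: [tx, ty, tz, ax, ay, az, tx, ty, tz, ax, ay, az, ...]. A call has 1 to 5 rows; each row is the pose to reach, as a shift and turn from the pose commanded when the call began, along the tool's axes at that moment; what a row does not reach only later rows make up. A row lasts 1/12 s, in which the tool goes at most 41.7 mm and 7.16 degrees, less where a joint would pass 70% of its speed; a pose out of reach is approached as far as the arm can. A call with a gripper value outside its range is refused whole. "gripper" is the opening, from -1 (shut) to 1 (fully open), set as the call begins (left out, the last holds). The fingers move at their own pace and stop on an object; "squeeze" is the grip in N (left out, the last holds). Time passes only in rows, so rows that repeat a pose let the fingers close. It gives the time, the measured TCP pose, the force and the opening at its end, in the units of the state.
- arm.get_state(): the state, without advancing time (a new reading comes with each control period).
- arm.grab_frame(name): name is "scene" or "top" or "wrist"; returns the picture (400x640x3 uint8, red, green, blue); there is no depth.
- arm.camera_info(name): a dict with "K" (3x3 intrinsics, pixels), "rvec" (rotation vector, rad) and "tvec" (3), from world to camera coordinates, as OpenCV has them; the wrist camera has in their place "mount" (4x4, takes a point from camera to tool coordinates, whose origin is the TCP and whose axes are the tool frame's). Camera axes: x right, y down, z forward; pixel columns grow to the right and rows downward; lengths in m; the calibration is good to about 2 mm. The wrist camera is an equidistant fisheye: a pixel r from the principal point sees the ray r / f radians off the axis. A picture is of the moment at which its call begins: read the wrist's pose just before it. camera_info takes no time and is no camera call.
- arm.finish_job(): hands the job in, once; it reports no verdict.
Trained networks look in the newest picture that a camera, given by its name, has taken for a name from the list of things; names that differ only in an ending like _2 or _b are one class to them, and where a whole thing is asked for, a point or a joint stands for the part that bears it (a point fixed in the world has none). Each returns a list of dicts, best first, with "confidence" (0 to 1); they miss things now and then, are a little off and sometimes report something else, mostly with a low value. They report only what shows in the picture. A call takes as long as a camera call.
- arm.silhouettes(camera, name): "region" (400x640 bool, what is visible of it) and "point" ([column, row] in pixels, amid what is visible of it).
The state is a dict: "time": time; "joint_positions": joint angles; "joint_velocities": joint speeds; "effort": joint torques, N m; "ee_pos": TCP position; "tool_rot": TCP orientation; "wrist_force": force on the tool from outside, world axes, zero at the start; "moment": the same for the moment, N m; "opening": finger opening in m.
Only numpy, scipy, OpenCV 4.12 (cv2) and the standard library are available. Lean on these libraries where they do the work, as an engineer would, in place of code of your own. Each camera call takes 0.05 s, during which the arm holds its last target.

## Task

Open the wide one of the three supply boxes so that the tape in it can be reached: its flap has a touch latch and no handle, so press the flap's front edge down until the latch clicks, let it spring ajar, then catch it by its front edge and swing it back past upright until it leans open on its stop by itself. Leave the two narrow boxes shut.

Things in the scene. Friction and masses are not known exactly. Their poses are not given: they have to be found in the camera images.
- wide_box_flap_edge (a point): Middle of the free (front) edge of the wide box's flap, at its top face; moves with the flap. x from this edge to the hinge, y along the edge, z out of the top face. Flap: plain aluminium, 170 mm wide, 8 mm thick, hinge line 100 mm behind the edge at underside level; shut, its top is level at z = 90 mm. A round mark 18 mm behind the edge shows where to press. The grey box is fixed.
- wide_box_flap (a joint): Flap angle (rad): 0 shut and latched, grows as the edge rises. Pressed near the edge with 4 to 6 N it sinks 6 mm (-0.065, firm stop); the latch lets go at about -0.03. Released, it springs to about 0.5 (edge 50 mm up) and rests ajar. It then swings easily (under 2 N) to a stop at 1.9: let go before upright (1.57) it sinks back ajar, past it the flap leans on the stop.
- narrow_box_a_flap (a joint): Angle of the flap of one narrow box (rad), 0 shut and latched. This box is like the wide one in all but its width (100 mm) and has the same kind of latch. It is to stay shut.
- narrow_box_b_flap (a joint): Angle of the flap of the other narrow box (rad), 0 shut and latched. This box is like the wide one in all but its width (100 mm) and has the same kind of latch. It is to stay shut.

How it is judged:
On the way, in this order (a step that is already met when the one before it is completed fails the run):
1. the wide flap is pressed down into its latch (value of joint wide_box_flap below -0.02 rad), for 0.05 s.
2. the wide flap has sprung ajar (value of joint wide_box_flap above 0.3 rad), for 0.1 s.
At the end, for the whole second after the job is handed in: The wide box's flap stands open past upright (more than 1.65 rad), at rest and let go; the flaps of both narrow boxes are still shut (under 0.1 rad) (value of joint wide_box_flap above 1.65 rad and velocity of joint wide_box_flap below 0.15 rad/s and value of joint each of narrow_box_a_flap, narrow_box_b_flap below 0.1 rad); the robot touches nothing.
It fails at once if a narrow box's flap comes open (value of joint any of narrow_box_a_flap, narrow_box_b_flap above 0.15 rad).
It also fails if it takes over 43 s, if anything falls off the work surface, if the arm or the gripper's body presses on something with over 40 N, if the wrist force passes 120 N, or if a joint passes its speed limit or range.

## Working session

There is one attempt and no reset: what is moved stays moved. The work goes in short steps, Python scripts to look and compute and a tool call to move; the robot and the scene stay as the last step left them, time stands still between calls to the robot, and variables do not carry over. Pictures are saved under pics/ and viewed, and the job is handed in when it is done.

Besides the shell and the picture viewer there is one more tool, called after "Call:" in YAML: its name, and indented under it one key for each argument. apply_moves: Moves the arm, as the interface text tells. Its arguments: {"type":"object","properties":{"motion":{"type":"array"},"gripper":{"type":"number"},"squeeze":{"type":"number"}},"required":["motion"]}

```bash
mkdir -p pics; python3 - <<'E'
from cell import arm
import cv2
for n in ("scene","top"):
    f=arm.grab_frame(n); cv2.imwrite(f"pics/{n}0.png",f[:,:,::-1])
    r=arm.silhouettes(n,"wide_box_flap")
    for d in r: print(n,d["confidence"],d["point"],d["region"].sum(), cv2.boundingRect(d["region"].astype('uint8')))
    print(arm.camera_info(n))
print(arm.get_state()); print(arm.camera_info("wrist"))
E
```

```text
scene 0.71 [325.3, 207.2] 2861 (283, 174, 84, 67)
{'K': array([[417.63573288,   0.        , 315.88681179],
       [  0.        , 417.63573288, 193.53129745],
       [  0.        ,   0.        ,   1.        ]]), 'rvec': array([ 0.80218192, -2.63669298,  0.99997415]), 'tvec': array([0.38128539, 0.3007756 , 0.78182239])}
top 0.91 [321.4, 204.4] 3118 (282, 179, 77, 52)
{'K': array([[377.40580757,   0.        , 315.94391443],
       [  0.        , 377.40580757, 200.13510622],
       [  0.        ,   0.        ,   1.        ]]), 'rvec': array([ 2.17646188, -2.11982993,  0.21686949]), 'tvec': array([-0.04809654,  0.47775143,  0.88480887])}
{'time': 0.2, 'joint_positions': array([-1.28802825e+00,  3.42449462e-01,  1.52461920e+00, -3.81441284e-05,
        1.27541651e+00, -1.46015432e-01]), 'joint_velocities': array([ 0.00028773, -0.00181963, -0.00221362,  0.00039495, -0.00132644,
        0.00267357]), 'effort': array([ 6.60494679e-04, -4.33517218e+01, -2.45949000e+01, -1.87245428e-04,
        5.79503743e-03,  6.10400775e-06]), 'ee_pos': array([ 0.2182153 , -0.47725311,  0.23090667]), 'tool_rot': array([-0.69088293, -0.15075695,  0.69095179, -0.15012908]), 'wrist_force': array([-0.14621977, -0.59514463,  0.57388042]), 'moment': array([ 0.0132046 ,  0.00610722, -0.00932463]), 'opening': 0.08498781655293561}
{'K': array([[309.70691629,   0.        , 313.58016065],
       [  0.        , 309.70691629, 205.24170264],
       [  0.        ,   0.        ,   1.        ]]), 'mount': array([[ 1.08530112e-04, -3.24796380e-01,  9.45783960e-01,
        -1.42568544e-01],
       [ 9.99998548e-01, -1.57341617e-03, -6.55086000e-04,
        -7.98339957e-04],
       [ 1.70088134e-03,  9.45782658e-01,  3.24795738e-01,
        -8.40774488e-02],
       [ 0.00000000e+00,  0.00000000e+00,  0.00000000e+00,
         1.00000000e+00]])}
```

View pics/scene0.png

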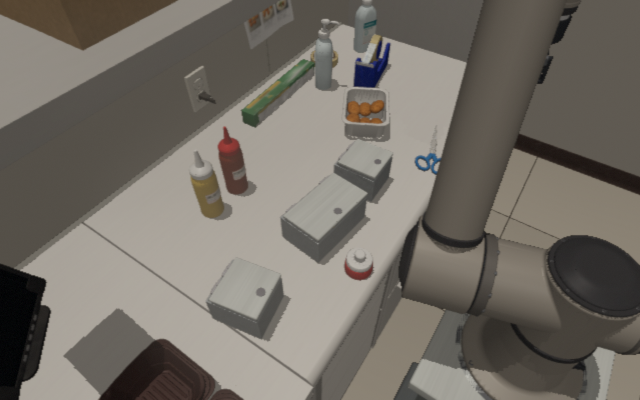

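View pics/top0.png

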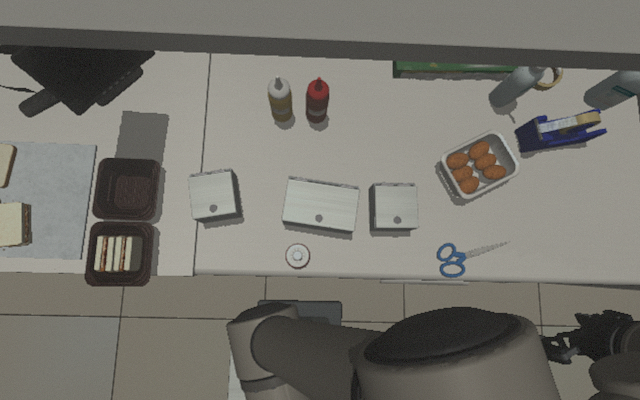

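The top view shows the wide box at about (320,205), with its mark at (319,218) on the robot's side. The narrow boxes are at (396,206) and (215,195), and there is a small red and white bottle at (297,256). I'll zoom in for the corners.

```bash
cat > h.py <<'E'
import numpy as np, cv2
from scipy.spatial.transform import Rotation as R
from cell import arm
def onplane(cam,px,z):
    c=arm.camera_info(cam); Rm=cv2.Rodrigues(c["rvec"])[0]; o=-Rm.T@c["tvec"]
    out=[]
    for u,v in px:
        d=Rm.T@np.linalg.inv(c["K"])@np.array([u,v,1.]); out.append(o+d*(z-o[2])/d[2])
    return np.array(out)
def proj(cam,P):
    c=arm.camera_info(cam); return cv2.projectPoints(np.array(P,float).reshape(-1,3),c["rvec"],c["tvec"],c["K"],None)[0].reshape(-1,2)
def tool():
    s=arm.get_state(); return s,np.array(s["ee_pos"]),R.from_quat(s["tool_rot"])
E
python3 - <<'E'
from h import *
f=cv2.imread("pics/top0.png")[160:280,180:430]
cv2.imwrite("pics/topz.png",cv2.resize(f,None,fx=3.2,fy=3.2,interpolation=cv2.INTER_CUBIC))
f=cv2.imread("pics/scene0.png")[130:290,270:410]
cv2.imwrite("pics/scz.png",cv2.resize(f,None,fx=3.6,fy=3.6,interpolation=cv2.INTER_CUBIC))
print(R.from_quat(arm.get_state()["tool_rot"]).as_matrix().round(3))
E
```

```text
[[-0.     0.416 -0.909]
 [ 0.001 -0.909 -0.416]
 [-1.    -0.001 -0.   ]]
```

View pics/topz.png

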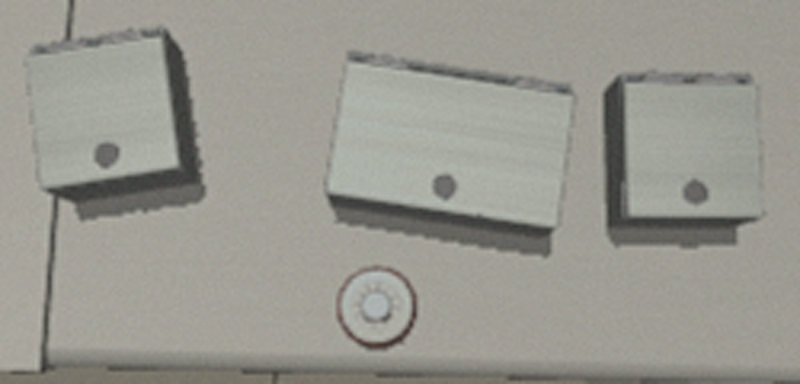

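View pics/scz.png

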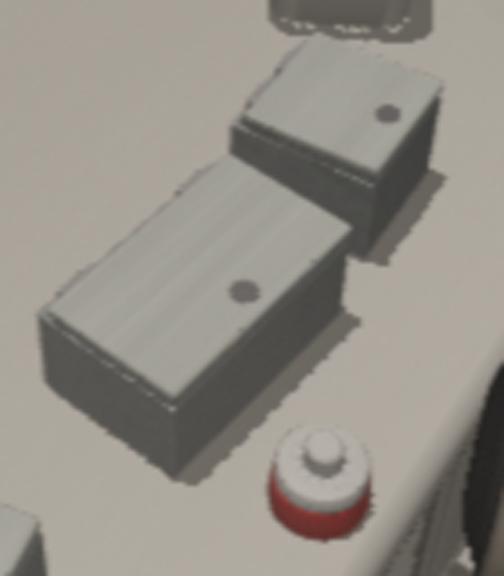

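```bash
python3 - <<'E'
from h import *
z=np.array([[328,194],[555,229],[445,186],[575,96],[348,62]])/3.2+[180,160]
P=onplane("top",z,.09);print(P.round(4))
z=np.array([[176,396],[352,228],[245,291],[43,316]])/3.6+[270,130]
Q=onplane("scene",z,.09);print(Q.round(4))
m=(P[:2]+Q[:2])/2; e=m[1]-m[0]; e/=np.linalg.norm(e); print(np.linalg.norm(P[1]-P[0]),np.linalg.norm(Q[1]-Q[0]),e)
print(onplane("top",[[180+376/3.2,160+300/3.2]],.06), onplane("top",np.array([[605,210],[628,215],[180,168],[165,35]])/3.2+[180,160],.09))
E
```

```text
[[ 0.4206  0.0416  0.09  ]
 [ 0.3998 -0.1218  0.09  ]
 [ 0.4287 -0.0421  0.09  ]
 [ 0.4976 -0.1359  0.09  ]
 [ 0.5178  0.0308  0.09  ]]
[[ 0.4213  0.0454  0.09  ]
 [ 0.4008 -0.1204  0.09  ]
 [ 0.4293 -0.0409  0.09  ]
 [ 0.518   0.0412  0.09  ]]
0.16478032857427358 0.16704754539080227 [-0.12421668 -0.99225512  0.        ]
[[0.34704021 0.00532209 0.06      ]] [[ 0.41448536 -0.15792037  0.09      ]
 [ 0.41131891 -0.17458589  0.09      ]
 [ 0.43641272  0.14803472  0.09      ]
 [ 0.53382091  0.16461576  0.09      ]]
```

```bash
cat >> h.py <<'E'
M=np.array([.411,-.0395,.09]); hd=np.array([.9923,-.1240,0]); ld=np.array([.1240,.9923,0])
def target(a,b,z,tilt):
    """a along hinge dir from edge, b to left along edge, z world; tilt deg: fingers point forward by tilt"""
    p=M+a*hd+b*ld; p[2]=z
    X0=np.array([0,0,-1.]); t=np.radians(tilt)
    X=np.cos(t)*X0+np.sin(t)*hd; Y=np.cos(t)*hd-np.sin(t)*X0
    return p,R.from_matrix(np.stack([X,Y,np.cross(X,Y)],1))
def delta(*args):
    s,p,r=tool(); P,Q=target(*args)
    print("t",s["time"],"shift",(r.inv().apply(P-p)*1e3).round(1),"rot",np.degrees((r.inv()*Q).as_rotvec()).round(2))
def where():
    s,p,r=tool(); d=p-M; x=r.as_matrix()[:,0]
    print("t",round(s["time"],2),"a",(d@hd*1e3).round(1),"b",(d@ld*1e3).round(1),"z",(p[2]*1e3).round(1),"tilt",np.degrees(np.arctan2(x@hd,-x[2])).round(2),"F",s["wrist_force"].round(2),"q",s["joint_positions"].round(2),"op",s["opening"])
E
python3 - <<'E'
from h import *
delta(.018,0,.231,0)
# bottle top height check: same point from both cams
c=[arm.camera_info(n) for n in("top","scene")]
Ps=[np.array(k["K"])@np.c_[cv2.Rodrigues(k["rvec"])[0],k["tvec"]] for k in c]
X=cv2.triangulatePoints(*Ps,np.array([[180+376/3.2],[160+305/3.2]]),np.array([[270+324/3.6],[130+447/3.6]]));print((X[:3]/X[3]).T)
E
```

```text
t 0.2 shift [ 2.000e-01 -3.085e+02 -3.727e+02] rot [-5.831e+01 -3.000e-02  4.000e-02]
[[0.34431501 0.0055997  0.0528642 ]]
```

Call:
apply_moves:
  motion: [0, -25, -30, -6, 0, 0, 0, -50, -60, -12, 0, 0, 0, -75, -90, -18, 0, 0, 0, -100, -120, -24, 0, 0, 0, -125, -150, -30, 0, 0]
  gripper: -1

```text
time: 0.62
ee_pos: [0.303, -0.2997, 0.2312]
tool_rot: [0.628, 0.326, -0.628, 0.325]
wrist_force: [0.9, -0.8, 1.3]
opening: 0.0253
```

```bash
python3 -c "
from h import *
where();delta(.018,0,.231,0)"
```

```text
t 0.62 a -74.9 b -271.6 z 231.2 tilt -0.0 F [ 0.85 -0.77  1.25] q [-0.96  0.16  1.77  0.    1.21 -0.35] op 0.0252688282453626
t 0.6167 shift [ 2.000e-01 -4.570e+01 -2.833e+02] rot [-2.805e+01 -1.000e-02  0.000e+00]
```

Call:
apply_moves:
  motion: [0, -6, -35, -6, 0, 0, 0, -12, -70, -12, 0, 0, 0, -18, -105, -18, 0, 0, 0, -24, -140, -24, 0, 0, 0, -28, -175, -28, 0, 0]

```text
time: 1.03
ee_pos: [0.3815, -0.1408, 0.2314]
tool_rot: [-0.53, -0.468, 0.53, -0.468]
wrist_force: [1.8, -0.9, -1.7]
opening: -0.0001
```

```bash
python3 -c "
from h import *
where();delta(.018,0,.231,0)"
```

```text
t 1.03 a -16.7 b -104.2 z 231.4 tilt 0.01 F [ 1.76 -0.87 -1.69] q [-0.54  0.12  1.82 -0.    1.2  -0.42] op -8.890967574254891e-05
t 1.0333 shift [   0.4   34.6 -104.2] rot [-0.02  0.01 -0.01]
```

Next I move over the mark, then down to z = 0.12.

Call:
apply_moves:
  motion: [0, 10, -35, 0, 0, 0, 0, 22, -70, 0, 0, 0, 0, 34, -104, 0, 0, 0, 40, 34, -104, 0, 0, 0, 80, 34, -104, 0, 0, 0]

```text
time: 1.45
ee_pos: [0.4308, -0.0422, 0.1519]
tool_rot: [0.532, 0.466, -0.529, 0.47]
wrist_force: [0.8, -0.7, -1.0]
opening: -0.0001
```

Call:
apply_moves:
  motion: [30, 0, 0, 0, 0, 0, 30, 0, 0, 0, 0, 0]

```text
time: 1.62
ee_pos: [0.4249, -0.0425, 0.1166]
tool_rot: [-0.529, -0.47, 0.533, -0.464]
wrist_force: [-0.3, 0.6, -0.5]
opening: -0.0003
```

```bash
python3 -c "
from h import *
where();delta(.018,0,.12,0)
for n in ('top','scene'):
  f=arm.grab_frame(n); cv2.imwrite('pics/%s1.png'%n,cv2.resize(f[130:300,240:440],None,fx=3,fy=3)[:,:,::-1])"
```

```text
t 1.62 a 14.2 b -1.2 z 116.6 tilt -0.61 F [-0.27  0.59 -0.55] q [-0.28  0.31  1.93 -0.    0.9  -0.15] op -0.0002728946641354109
t 1.6167 shift [-3.4  3.8 -1.3] rot [-0.26 -0.09  0.61]
```

View pics/scene1.png

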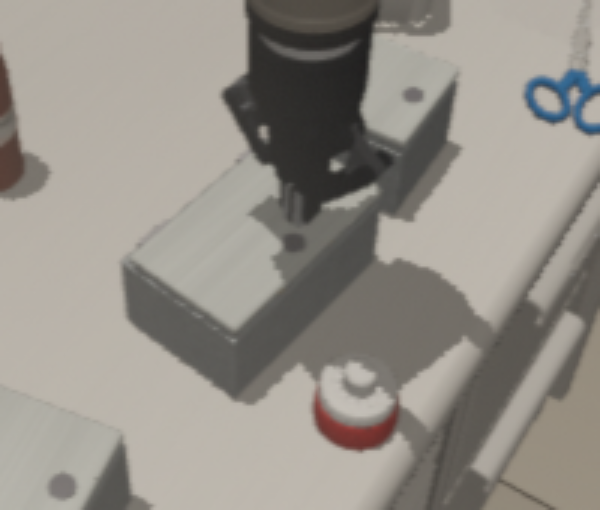

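Call:
apply_moves:
  motion: [10, 3, -1, 0, 0, 0, 22, 3, -1, 0, 0, 0, 22, 3, -1, 0, 0, 0]

```text
time: 1.97
ee_pos: [0.4324, -0.0437, 0.1002]
tool_rot: [0.532, 0.466, -0.531, 0.467]
wrist_force: [-0.9, 0.3, -0.7]
opening: 0.0001
```

```bash
python3 -c "
from h import *
where()"
```

```text
t 1.97 a 21.7 b -1.5 z 100.2 tilt 0.09 F [-0.94  0.27 -0.75] q [-0.28  0.35  1.94 -0.    0.85 -0.15] op 0.00010320557764325095
```

Call:
apply_moves:
  motion: [4, -3, 0, 0, 0, 0, 8, -3, 0, 0, 0, 0, 8, -3, 0, 0, 0, 0]

```text
time: 2.22
ee_pos: [0.4288, -0.043, 0.0918]
tool_rot: [0.532, 0.466, -0.531, 0.467]
wrist_force: [-0.7, 0.2, -0.5]
opening: -0.0002
```

Call:
apply_moves:
  motion: [2, 0, 0, 0, 0, 0, 3, 0, 0, 0, 0, 0, 3, 0, 0, 0, 0, 0]

```text
time: 2.47
ee_pos: [0.429, -0.043, 0.0886]
tool_rot: [0.531, 0.466, -0.531, 0.467]
wrist_force: [-0.8, 0.1, 3.1]
opening: -0.0001
```

Contact: Fz has risen by about 3.6 N. I press on in small steps.

Call:
apply_moves:
  motion: [1.5, 0, 0, 0, 0, 0, 2.5, 0, 0, 0, 0, 0, 2.5, 0, 0, 0, 0, 0]

```text
time: 2.72
ee_pos: [0.4288, -0.043, 0.0857]
tool_rot: [-0.531, -0.466, 0.531, -0.467]
wrist_force: [-1.2, -1.2, 3.6]
opening: 0.0001
```

Call:
apply_moves:
  motion: [1, 0, 0, 0, 0, 0, 1.5, 0, 0, 0, 0, 0, 1.5, 0, 0, 0, 0, 0]

```text
time: 2.97
ee_pos: [0.4289, -0.043, 0.0848]
tool_rot: [0.531, 0.466, -0.531, 0.467]
wrist_force: [-2.8, -0.1, 10.2]
opening: -0.0001
```

It has reached the firm stop, 5.2 mm down with Fz up sharply. Now I lift off quickly.

Call:
apply_moves:
  motion: [-35, -5, 0, 0, 0, 0, -70, -15, 0, 0, 0, 0, -100, -40, 0, 0, 0, 0, -110, -75, 0, 0, 0, 0, -110, -100, 0, 0, 0, 0]

```text
time: 3.38
ee_pos: [0.3288, -0.0297, 0.196]
tool_rot: [0.532, 0.466, -0.531, 0.468]
wrist_force: [0.5, -0.7, 0.3]
opening: 0.0
```

```bash
python3 -c "
from h import *
where()
for n in ('top','scene'):
  f=arm.grab_frame(n); cv2.imwrite('pics/%s2.png'%n,cv2.resize(f[130:300,240:440],None,fx=3,fy=3)[:,:,::-1])"
```

```text
t 3.38 a -82.8 b -0.5 z 196.0 tilt 0.21 F [ 0.48 -0.73  0.26] q [-0.32  0.01  2.05  0.    1.08 -0.19] op 2.0549062848923385e-05
```

View pics/scene2.png

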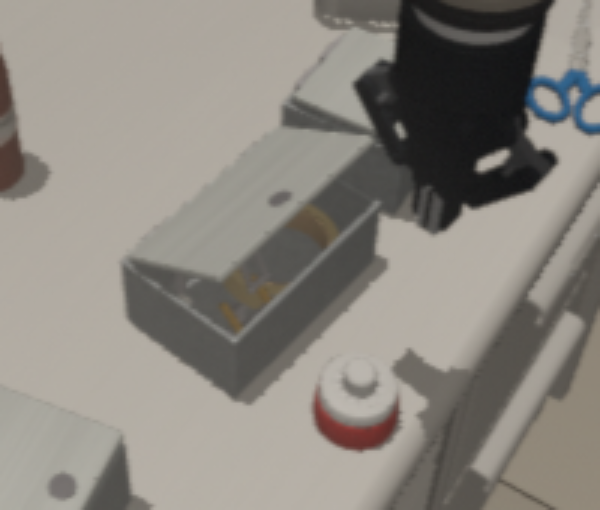

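The wide flap is ajar with the tape visible inside, and the narrow boxes are shut. Now I tilt the tool in front of the edge.

```bash
python3 -c "
from h import *
delta(-.06,-.01,.16,40)"
```

```text
t 3.4833 shift [34.3 25.3  9.8] rot [-0.31  0.09 40.05]
```

Call:
apply_moves:
  motion: [6, 5, 2, 0, 0, 7, 12, 10, 4, 0, 0, 14, 18, 15, 6, 0, 0, 21, 24, 20, 8, 0, 0, 28, 30, 25, 10, 0, 0, 35]

```text
time: 3.9
ee_pos: [0.3511, -0.0358, 0.1674]
tool_rot: [0.636, 0.321, -0.387, 0.585]
wrist_force: [-0.1, 2.4, -0.5]
opening: 0.0001
```

```bash
python3 -c "
from h import *
where();delta(-.05,-.01,.14,40);delta(.015,-.01,.1,40)"
```

```text
t 3.9 a -59.9 b -3.7 z 167.4 tilt 29.79 F [-0.1   2.44 -0.49] q [-0.51 -0.15  2.43  0.51  0.42 -0.81] op 0.00010820710949881272
t 3.9 shift [28.6 -5.   6.7] rot [-0.16 -0.94 10.21]
t 3.9 shift [95.6 31.5  7.8] rot [-0.16 -0.94 10.21]
```

```bash
python3 -c "
from h import *
delta(-.025,-.01,.125,30);delta(.008,-.01,.1,30)"
```

```text
t 3.9 shift [54.   9.2  7.2] rot [-0.07 -0.95  0.21]
t 3.9 shift [92.1 25.4  7.8] rot [-0.07 -0.95  0.21]
```

Call:
apply_moves:
  motion: [18, 3, 2, 0, 0, 0, 36, 6, 4, 0, 0, 0, 52, 9, 6, 0, 0, 0, 52, 9, 6, 0, 0, 0]

```text
time: 4.23
ee_pos: [0.3849, -0.0476, 0.1305]
tool_rot: [0.637, 0.326, -0.387, 0.582]
wrist_force: [-0.6, 0.2, 0.4]
opening: -0.0002
```

```bash
python3 -c "
from h import *
where();delta(.008,-.01,.1,30)
for n in ('scene',):
  f=arm.grab_frame(n); cv2.imwrite('pics/%s3.png'%n,cv2.resize(f[130:300,240:440],None,fx=3,fy=3)[:,:,::-1])"
```

```text
t 4.23 a -24.9 b -11.3 z 130.5 tilt 29.32 F [-0.62  0.15  0.42] q [-0.49  0.04  2.42  0.79  0.28 -1.09] op -0.00022058344358569536
t 4.2333 shift [42.7 13.7 -0.2] rot [-0.11 -1.44  0.68]
```

View pics/scene3.png

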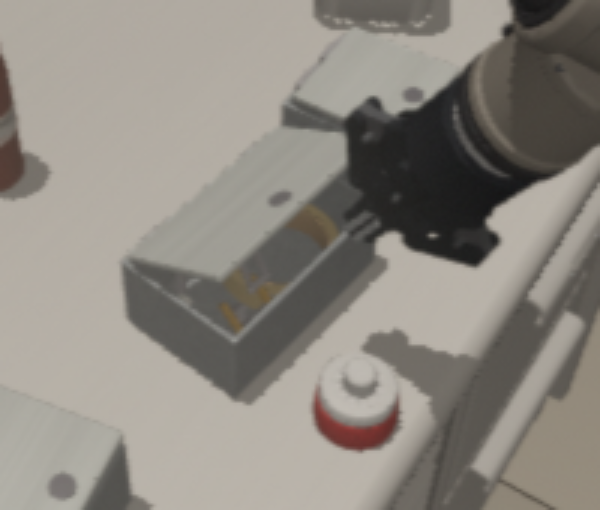

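```bash
python3 -c "
from h import *
delta(-.025,-.01,.11,18);delta(.004,-.01,.102,18)"
```

```text
t 4.2833 shift [18.6 -9.9 -0.7] rot [  0.04  -1.39 -11.35]
t 4.2833 shift [39.7 11.4 -0.3] rot [  0.04  -1.39 -11.35]
```

Call:
apply_moves:
  motion: [9, -5, 0, 0, -0.7, -6, 18, -10, 0, 0, -1.4, -11, 18, -10, 0, 0, -1.4, -11, 18, -10, 0, 0, -1.4, -11]

```text
time: 4.62
ee_pos: [0.3849, -0.0476, 0.1119]
tool_rot: [0.597, 0.376, -0.449, 0.548]
wrist_force: [0.5, -0.2, 0.5]
opening: 0.0001
```

```bash
python3 -c "
from h import *
where();delta(.004,-.01,.102,18)"
```

```text
t 4.62 a -24.9 b -11.3 z 111.9 tilt 18.44 F [ 0.48 -0.2   0.54] q [-0.39  0.12  2.3   0.19  0.41 -0.43] op 7.465006317869947e-05
t 4.6167 shift [18.5 24.3 -1.3] rot [ 0.09  0.24 -0.44]
```

Call:
apply_moves:
  motion: [6, 8, 0, 0, 0, 0, 12, 16, 0, 0, 0, 0, 18, 24, 0, 0, 0, 0, 18, 24, 0, 0, 0, 0]

```text
time: 4.95
ee_pos: [0.4143, -0.0507, 0.1018]
tool_rot: [0.598, 0.376, -0.447, 0.548]
wrist_force: [1.0, 0.6, 0.6]
opening: -0.0001
```

```bash
python3 -c "
from h import *
where()
for n in ('scene',):
  f=arm.grab_frame(n); cv2.imwrite('pics/%s4.png'%n,cv2.resize(f[130:300,240:440],None,fx=3,fy=3)[:,:,::-1])"
```

```text
t 4.95 a 4.6 b -10.7 z 101.8 tilt 18.59 F [0.98 0.63 0.56] q [-0.36  0.2   2.24  0.2   0.39 -0.41] op -0.00010197584867302733
```

View pics/scene4.png

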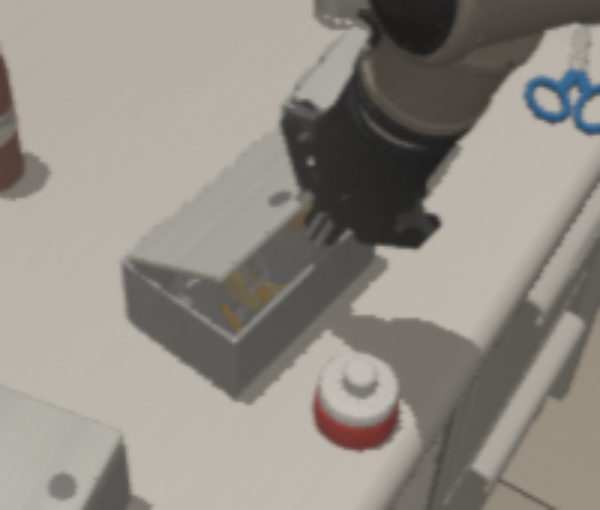

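Call:
apply_moves:
  motion: [-5, 3, 0, 0, 0, 0, -10, 6, 0, 0, 0, 0, -16, 14, 0, 0, 0, 0, -22, 22, 0, 0, 0, 0, -27, 30, 0, 0, 0, 0]

```text
time: 5.42
ee_pos: [0.4319, -0.0525, 0.138]
tool_rot: [0.598, 0.377, -0.448, 0.548]
wrist_force: [-1.1, 0.5, -0.2]
opening: 0.0002
```

Call:
apply_moves:
  motion: [-2, 6, 0, 0, 0, 0, -4, 12, 0, 0, 0, 0, -6, 18, 0, 0, 0, 0, -8, 24, 0, 0, 0, 0, -8, 29, 0, 0, 0, 0]

```text
time: 5.83
ee_pos: [0.4576, -0.0557, 0.1543]
tool_rot: [0.598, 0.377, -0.448, 0.548]
wrist_force: [-1.5, 0.3, 0.3]
opening: 0.0001
```

```bash
python3 -c "
from h import *
where()
for n in ('scene',):
  f=arm.grab_frame(n); cv2.imwrite('pics/%s5.png'%n,cv2.resize(f[130:300,240:440],None,fx=3,fy=3)[:,:,::-1])"
```

```text
t 5.83 a 48.3 b -10.3 z 154.3 tilt 18.52 F [-1.46  0.29  0.26] q [-0.33  0.16  2.07  0.12  0.59 -0.3 ] op 5.690460731771204e-05
```

View pics/scene5.png

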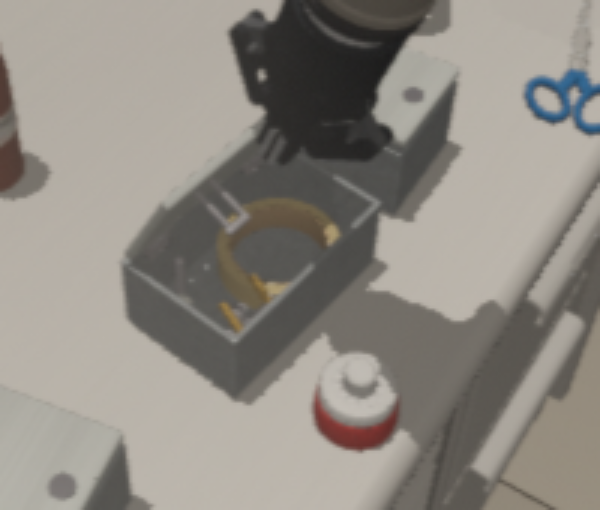

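The flap is following and stands at about 1.1 rad. I carry on over the top.

Call:
apply_moves:
  motion: [0, 7, 0, 0, 0, 0, 0, 14, 0, 0, 0, 0, 0, 21, 0, 0, 0, 0, 2, 29, 0, 0, 0, 0, 4, 36, 0, 0, 0, 0]

```text
time: 6.3
ee_pos: [0.4933, -0.0601, 0.1617]
tool_rot: [0.598, 0.377, -0.448, 0.548]
wrist_force: [-0.9, -0.3, 0.9]
opening: -0.0
```

Call:
apply_moves:
  motion: [2, 7, 0, 0, 0, 0, 4, 14, 0, 0, 0, 0, 6, 20, 0, 0, 0, 0, 9, 26, 0, 0, 0, 0, 12, 32, 0, 0, 0, 0]

```text
time: 6.72
ee_pos: [0.5267, -0.0642, 0.16]
tool_rot: [0.598, 0.377, -0.448, 0.548]
wrist_force: [-0.9, -0.0, -0.4]
opening: -0.0002
```

```bash
python3 -c "
from h import *
where()
for n in ('scene',):
  f=arm.grab_frame(n); cv2.imwrite('pics/%s6.png'%n,cv2.resize(f[130:300,240:440],None,fx=3,fy=3)[:,:,::-1])"
```

```text
t 6.72 a 117.9 b -10.1 z 160.0 tilt 18.49 F [-0.95 -0.03 -0.39] q [-0.3   0.27  1.9   0.09  0.65 -0.24] op -0.00022692429215657092
```

View pics/scene6.png

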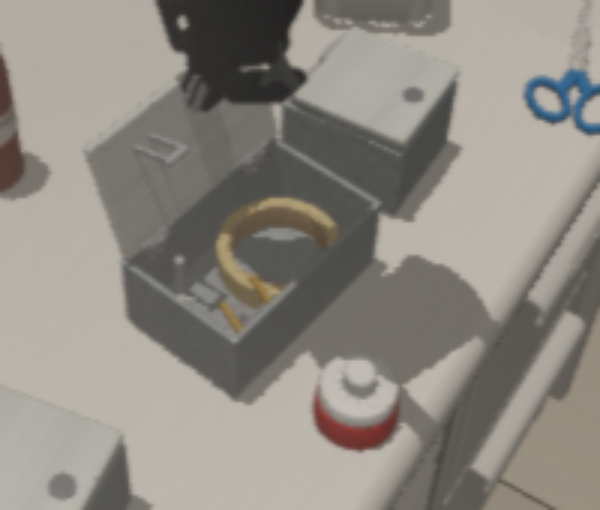

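Call:
apply_moves:
  motion: [-3, -10, 0, 0, 0, 0, -10, -25, 0, 0, 0, 0, -30, -40, 0, 0, 0, 0, -55, -50, 0, 0, 0, 0, -82, -57, 0, 0, 0, 0]

```text
time: 7.18
ee_pos: [0.4448, -0.0538, 0.2193]
tool_rot: [0.597, 0.378, -0.449, 0.547]
wrist_force: [-0.3, -0.2, 0.6]
opening: -0.0001
```

Call:
apply_moves:
  motion: [0, -20, 0, 0, 0, 0, 0, -40, 0, 0, 0, 0, 0, -40, 0, 0, 0, 0, 0, -40, 0, 0, 0, 0, 0, -40, 0, 0, 0, 0]

```text
time: 7.6
ee_pos: [0.4098, -0.0499, 0.2077]
tool_rot: [0.598, 0.376, -0.448, 0.548]
wrist_force: [0.2, 0.8, -0.8]
opening: 0.0002
```

```bash
python3 -c "
from h import *
where()
fs=[arm.grab_frame(n) for n in ('scene','top')]
cv2.imwrite('pics/fin.png',cv2.resize(np.hstack([f[130:300,200:440] for f in fs]),None,fx=1.6,fy=1.6)[:,:,::-1])"
```

```text
t 7.6 a 0.1 b -10.5 z 207.7 tilt 18.57 F [ 0.22  0.77 -0.83] q [-0.37 -0.01  2.09  0.11  0.75 -0.31] op 0.00016246674606439443
```

View pics/fin.png

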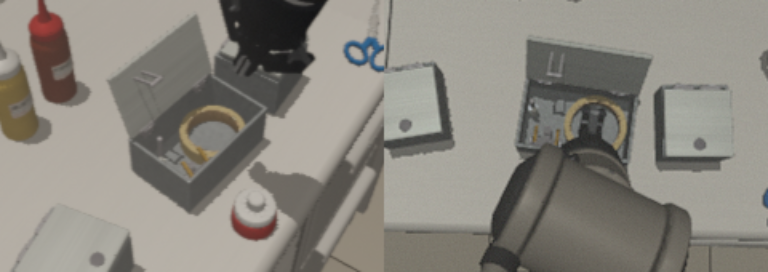

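The wide flap leans back past upright on its own, both narrow boxes are shut, and the gripper is clear, so I hand the job in.

```bash
python3 -c "
from cell import arm
print(arm.finish_job())"
```

```text
the job is handed in; nothing more can be done
None
```

The wide box is open, with the tape in reach and its flap leaning back past upright by itself. The job was handed in at about 7.7 s of the 43 s allowed.

- **Press:** I pressed the mark with closed fingers until the flap met its firm stop, about 5 mm down, with the force reading near 10 N. After I lifted off, the pictures showed it sprung ajar.
- **Swing:** I pushed the flap up from under its front edge with the fingers tilted about 18°. A tilt of 30° brought joint 5 to its 0.28 rad limit, so I reduced it before going in under the edge. I led the flap past upright, then backed away.
- **Last checks:** In the last scene and top pictures the wide flap leans open on its own and both narrow boxes are shut. The gripper is clear and the wrist force is down to noise, under about 1.2 N. I judged the flap angles from the pictures, since no joint reading was available. No check failed or disagreed.

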